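# Stack the sample tower for the freezer

## Task

Build the sample tower for the freezer on the aluminium base, one piece at a time from the bottom up: first the blue rack, then the yellow rack, then the purple rack, and last the white lid with the black handle, each piece's foot seated fully inside the rim below it. Keep racks and lid upright and set each one down gently instead of letting it fall; leave the green rack, the bottle, the beaker and the timer where they stand.

Things in the scene. Friction and masses are not known exactly. Their poses are not given: they have to be found in the camera images.
- base: Aluminium plate fixed to the bench, 90 mm (x) by 134 mm (y), 6 mm thick, with a raised rim 56 by 100 mm outside, 50 by 94 mm inside, its top 14 mm and its inner floor 8 mm above the bench. A rack's foot drops into the rim (5 mm play each side); the rack's underside is then 9 mm above the bench. Origin: centre of the plate's underside, z up.
- blue_rack: Blue tube rack, loose, 0.15 kg: 56 mm (x) by 100 mm (y) by 39 mm tall, flat sides from 5 mm up; foot below 40 by 84 mm, 5 mm deep; open rim on top 50 by 94 mm inside, 8 mm deep above white caps. The next piece's foot drops into the rim (5 mm play each side), its underside then 34 mm above this one's. Origin: centre of the foot's underside, z up. Either way round is the same.
- yellow_rack: Yellow tube rack, loose, 0.15 kg: 56 mm (x) by 100 mm (y) by 39 mm tall, flat sides from 5 mm up; foot below 40 by 84 mm, 5 mm deep; open rim on top 50 by 94 mm inside, 8 mm deep above white caps. The next piece's foot drops into the rim (5 mm play each side), its underside then 34 mm above this one's. Origin: centre of the foot's underside, z up. Either way round is the same.
- purple_rack: Purple tube rack, loose, 0.15 kg: 56 mm (x) by 100 mm (y) by 39 mm tall, flat sides from 5 mm up; foot below 40 by 84 mm, 5 mm deep; open rim on top 50 by 94 mm inside, 8 mm deep above white caps. The next piece's foot drops into the rim (5 mm play each side), its underside then 34 mm above this one's. Origin: centre of the foot's underside, z up. Either way round is the same.
- lid: White lid, loose, 0.09 kg: plate 56 mm (x) by 100 mm (y) from 5 to 13 mm height; foot below 40 by 84 mm, 5 mm deep, drops into a rack's rim (5 mm play each side), its underside then 34 mm above the rack's. Black upright handle bar 16 mm wide (x), 70 mm long (y), from 13 to 47 mm height. Origin: centre of the foot's underside, z up. Either way round is the same.
- green_rack: Green rack of the same size and shape as the others, loose; it does not belong to the tower and stays where it is. Origin: centre of its underside.
- bottle: Upright glass reagent bottle with a blue cap, 66 mm diameter, about 130 mm tall; stays where it is. Origin: centre of its underside.
- beaker: Open glass beaker, 68 mm diameter at the rim, 90 mm tall; stays where it is. Origin: centre of its underside.
- timer: Flat orange bench timer, 50 by 70 by 22 mm; stays where it is. Origin: centre of its underside.
There are look-alikes about, which are no part of the job. Of the things that look like the blue_rack, the smallest one is meant.

How it is judged:
By the outcome, as a careful person would: the job done as asked, in the order asked, and still so for the second after the job is handed in, with the robot touching nothing.
It also fails if it takes over 122 s, if anything falls off the work surface, if the arm or the gripper's body presses on something with over 40 N, if the wrist force passes 120 N, or if a joint passes its speed limit or range.

## Robot

A 6-joint arm with a two-finger parallel gripper is mounted at the origin on the work surface. World frame = base frame: x ahead of the robot, y to its left, z up, the work surface at z = 0. Lengths are in m, angles in rad, forces in N, time in s.
With the tool pointing down it reaches from about 0.25 to 0.775 m from the base axis. Payload 4 kg.
Tool frame: the origin (TCP) lies at the very end of the fingers, on their centre line; the grasp point (between the pads) lies hold_point_z behind it (hold_point_z is the distance from the TCP to the grasp point, in m); z points along the fingers, y is the direction in which the jaws open and shut (so a half turn about z gives the same grasp; the last joint's range is limited). The gripper opens to 94 mm and grips with 3 to 60 N. Pads are 16 mm wide; open, the fingers measure 119 mm over their backs; the gripper's body (75 mm by 177 mm) begins 78 mm behind the grasp point.
Start: joints at [1.136, 0.087, 1.371, -0, 1.684, -0.103], TCP at [0.179, 0.52, 0.206] pointing down, gripper open.
Joint ranges: [-3.1, 3.1], [-0.76, 2.03], [0.27, 2.55], [-1.08, 4.22], [0.17, 2.65], [-2.57, 2.57]. Speed limits (rad/s): [2.79, 2.79, 3.14, 3.14, 3.14, 3.14].

## Interface

Orientations are given as [roll, pitch, yaw] about the fixed x, y, z axes, in that order (R = Rz(yaw) Ry(pitch) Rx(roll)).
In Python, from bench import * gives the robot as it stands.
- The arm moves only by the tool step_arm, never from a script. Its argument "increments" is text: rows parted by semicolons, each of 6 numbers parted by spaces: the shift along the tool's x, y, z in cm, then the turn, a rotation vector about the tool's x, y, z in rad. A call has 1 to 5 rows; each row shifts and turns the commanded pose from where the row before left it, along the tool's axes as they then stand; what a row does not reach is not made up. A row lasts 1/10 s, in which the tool goes at most 50 mm and 8.59 degrees, less where a joint would pass 70% of its speed; a pose out of reach is approached as far as the arm can. A call is refused whole if a number of a shift passes 5 or a number of a turn 0.15, either way. A call with a gripper value outside its range is refused whole. "claw" is the gripper's target within -1 to 1 (shut at 1, half-way at 0, fully open at -1), set as the call begins (left out, the last holds). The fingers move at their own pace and stop on an object; the grip force is fixed at half the most. Time passes only in rows, so rows that do not move let the fingers close. It gives the time, the measured TCP pose, the force and the opening at its end, in the units of the state.
- get_obs(): the state, without advancing time (a new reading comes with each control period).
- snapshot(name): name is "scene" or "top" or "wrist"; returns the picture (400x640x3 uint8, red, green, blue); there is no depth.
- calibration(name): a dict with "camera_matrix" (3x3 intrinsics, pixels), "k1" (the pictures are not rectified: a ray, as slopes to the right and down, at radius r is drawn at 1 + k1 r^2 times it, then the intrinsics apply), "eye" and "orientation" of the camera in the world; the wrist camera has in their place "tool_from_camera" (4x4, takes a point from camera to tool coordinates, whose origin is the TCP and whose axes are the flange's). Camera axes: x right, y up, looking along -z (the intrinsics and any distortion apply to the point x, -y, -z); pixel columns grow to the right and rows downward; lengths in m; the calibration is good to about 2 mm. A picture is of the moment at which its call begins: read the wrist's pose just before it. calibration takes no time and is no camera call.
- close_job(): hands the job in, once; it reports no verdict.
The state is a dict: "time": time; "joint_positions": joint angles; "qvel": joint speeds; "joint_torque": joint torques, N m; "tool_pos": TCP position; "ee_rot": TCP orientation; "wrist_force": force on the tool from outside, world axes, zero at the start; "wrist_torque": the same for the moment, N m; "width": finger opening in m.
Only numpy, scipy, OpenCV 4.12 (cv2) and the standard library are available. Lean on these libraries where they do the work, as an engineer would, in place of code of your own. Each camera call takes 0.05 s, during which the arm holds its last target. There are 200 camera calls.

## Working session

There is one attempt and no reset: what is moved stays moved. The work goes in short steps, Python scripts to look and compute and a tool call to move; the robot and the scene stay as the last step left them, time stands still between calls to the robot, and variables do not carry over. Pictures are saved under pics/ and viewed, about 12 in all and at most 16, crops included, and the job is handed in when it is done.

Besides the shell and the picture viewer there is one more tool, called as a command line: name --argument value ..., lists and objects as JSON in quotes. step_arm: Moves the arm, as the interface text tells. Its arguments: {"type":"object","properties":{"increments":{"type":"string"},"claw":{"type":"number"}},"required":["increments"]}

```bash
mkdir -p pics; python3 - <<'E'
from bench import *
import cv2
o=get_obs(); print(o)
for n in("scene","top"):
    c=calibration(n); print(n,c)
    cv2.imwrite(f"pics/{n}0.png",snapshot(n)[:,:,::-1])
print(calibration("wrist"))
E
```

```text
{'time': 0.0, 'joint_positions': array([ 1.13591922e+00,  8.79116535e-02,  1.37224483e+00, -3.29583821e-05,
        1.68361014e+00, -1.03089442e-01]), 'qvel': array([-0.00207703,  0.00090276, -0.00204655,  0.0001898 , -0.00071377,
       -0.00044677]), 'joint_torque': array([ 3.46199176e-04, -3.40173268e+01, -3.02431154e+01,  7.18262815e-02,
        3.28353408e-02, -1.90000405e-04]), 'tool_pos': array([0.17892778, 0.51949342, 0.20433266]), 'ee_rot': array([-3.13942685e+00, -1.91133553e-04,  2.80980111e+00]), 'wrist_force': array([-0.57794783, -0.10449041,  0.67274315]), 'wrist_torque': array([ 0.05271785, -0.03689344,  0.00838554]), 'width': 0.09392575794218999}
scene {'camera_matrix': array([[385.88026037,   0.        , 321.57380113],
       [  0.        , 385.88026037, 196.35868131],
       [  0.        ,   0.        ,   1.        ]]), 'k1': -0.06570434680597005, 'eye': array([ 1.27880258, -0.39055894,  0.75092461]), 'orientation': array([ 0.86944627, -0.00136469,  1.07148586])}
top {'camera_matrix': array([[477.81121306,   0.        , 324.22905926],
       [  0.        , 477.81121306, 204.26816284],
       [  0.        ,   0.        ,   1.        ]]), 'k1': 0.025616785150499227, 'eye': array([0.25320452, 0.01026217, 1.35187223]), 'orientation': array([ 2.16296380e-01, -1.77624735e-04, -1.54690258e+00])}
{'camera_matrix': array([[277.22332813,   0.        , 321.91047322],
       [  0.        , 277.22332813, 200.33751308],
       [  0.        ,   0.        ,   1.        ]]), 'k1': -0.04529560476769125, 'tool_from_camera': array([[-8.09190567e-04,  9.69352091e-01,  2.45674315e-01,
         7.29954417e-02],
       [ 9.99999500e-01,  6.40079700e-04,  7.68202273e-04,
        -3.74071025e-04],
       [ 5.87407337e-04,  2.45674814e-01, -9.69352124e-01,
        -1.79913560e-01],
       [ 0.00000000e+00,  0.00000000e+00,  0.00000000e+00,
         1.00000000e+00]])}
```

View pics/scene0.png

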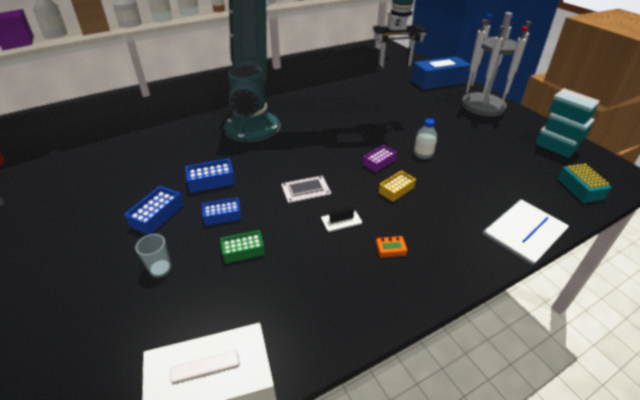

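View pics/top0.png

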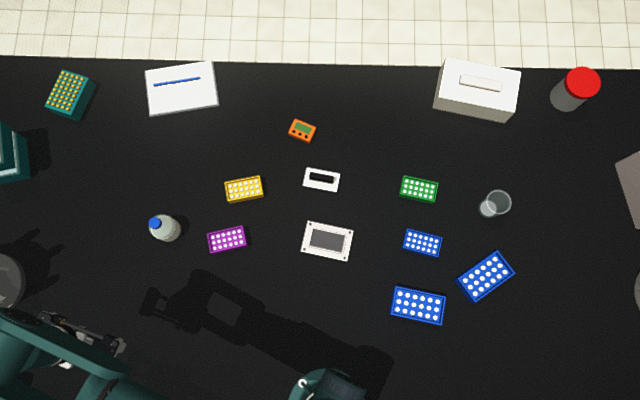

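Scene: the blue look-alikes are at (154,209), (209,175) and (221,211). In the top view they are at (486,275), (418,305) and (422,242). The (422,242) one is smallest. The base is at top (327,240), yellow (244,189), purple (227,239), lid (321,179), green (419,189). Next I'll take enlarged crops.

```bash
cat > h.py <<'E'
from bench import *
import numpy as np, cv2
from scipy.spatial.transform import Rotation as R
def pose(n,o=None):
    c=calibration(n)
    if n=="wrist":
        T=np.eye(4);T[:3,:3]=R.from_euler('xyz',o["ee_rot"]).as_matrix();T[:3,3]=o["tool_pos"]
        M=T@np.array(c["tool_from_camera"]);return M[:3,3],M[:3,:3],c
    return np.array(c["eye"]),R.from_euler('xyz',c["orientation"]).as_matrix(),c
def rays(n,px,o=None):
    e,Q,c=pose(n,o)
    p=cv2.undistortPoints(np.array(px,float).reshape(-1,1,2),c["camera_matrix"],np.array([c["k1"],0,0,0,0.])).reshape(-1,2)
    # camera model is k1-only radial: same as OpenCV's
    d=np.c_[p[:,0],-p[:,1],-np.ones(len(p))]@Q.T
    return e,d
def atz(n,px,z,o=None):
    e,d=rays(n,px,o);return e+d*((z-e[2])/d[:,2])[:,None]
def tri(views):  # [(e,d),...] single rays -> point, residual
    A=[];b=[]
    for e,d in views:
        d=d/np.linalg.norm(d);P=np.eye(3)-np.outer(d,d);A.append(P);b.append(P@e)
    x=np.linalg.lstsq(np.vstack(A),np.hstack(b),rcond=None)[0]
    return x,[np.linalg.norm(P@x-q) for P,q in zip(A,b)]
def proj(n,X,o=None):
    e,Q,c=pose(n,o);p=(np.array(X,float).reshape(-1,3)-e)@Q
    return cv2.projectPoints(p*[1,-1,-1],np.zeros(3),np.zeros(3),c["camera_matrix"],np.array([c["k1"],0,0,0,0.]))[0].reshape(-1,2)
E
python3 - <<'E'
import cv2
a=cv2.imread("pics/top0.png")[150:340,195:455];cv2.imwrite("pics/topc.png",cv2.resize(a,None,fx=3,fy=3,interpolation=cv2.INTER_CUBIC))
a=cv2.imread("pics/scene0.png")[135:270,190:430];cv2.imwrite("pics/scenec.png",cv2.resize(a,None,fx=3.3,fy=3.3,interpolation=cv2.INTER_CUBIC))
E
```

```text
(no output)
```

View pics/topc.png

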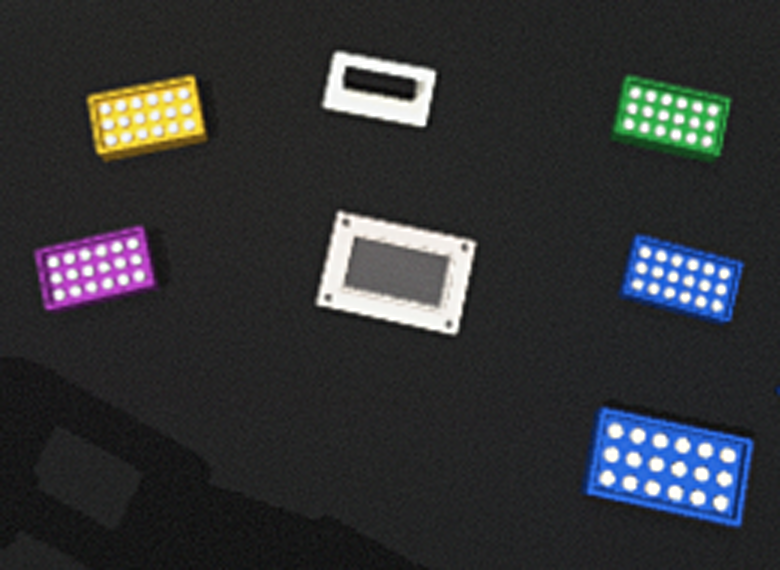

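View pics/scenec.png

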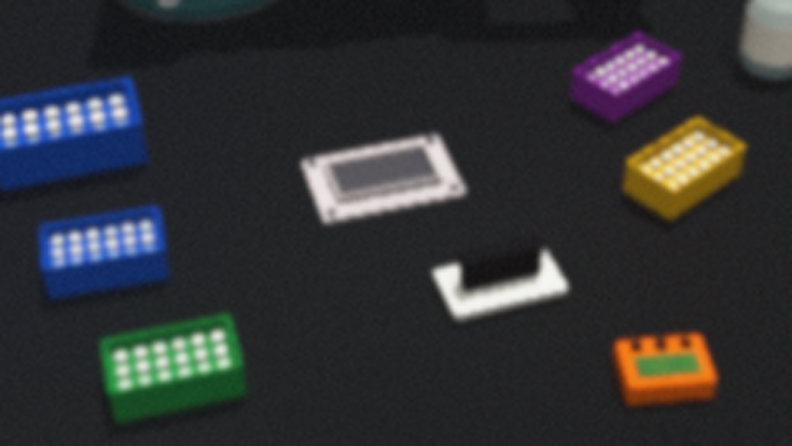

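Blue candidates: (422,242), (418,305) and (486,275) in the top view. The close crop shows that crop (683,278), i.e. (422,242), is the smallest and is the same size as green, so I choose it. Next I triangulate the corners.

```bash
python3 - <<'E'
from h import *
D={'yellow':([(88,96),(194,76),(206,135),(99,152)],[(670,198),(746,150),(703,118),(625,178)],.039),
'purple':([(36,248),(144,227),(156,286),(46,308)],[(614,106),(682,66),(640,33),(572,83)],.039),
'blue':([(637,236),(742,262),(731,321),(624,293)],[(167,251),(45,269),(38,222),(161,207)],.039),
'lid':([(334,51),(437,68),(427,127),(323,108)],[(569,290),(458,320),(433,268),(545,248)],.013),
'base':([(340,211),(476,240),(458,333),(317,306)],[(466,188),(326,222),(302,158),(437,134)],.006),
'bigblue':([(604,408),(752,438),(741,524),(588,493)],None,.055)}
for k,(t,s,z) in D.items():
    t=np.array(t)/3+[195,150]
    P=atz("top",t,z)
    print(k,"atz ctr",P.mean(0).round(4),"sides",[round(float(np.linalg.norm(P[i]-P[i-1])),4) for i in range(4)])
    v=P[1]+P[2]-P[0]-P[3] ; print("  long yaw deg",np.degrees(np.arctan2(v[1],v[0])).round(1))
    if s is None: continue
    s=np.array(s)/3.3+[190,135]
    e1,d1=rays("top",t);e2,d2=rays("scene",s)
    X=[tri([(e1,a),(e2,b)]) for a,b in zip(d1,d2)]
    print("  tri",np.array([x[0] for x in X]).mean(0).round(4),"z",[round(float(x[0][2]),3) for x in X],"res",np.round([x[1][0] for x in X],4))
E
```

```text
yellow atz ctr [0.5827 0.2453 0.039 ] sides [0.0558, 0.1015, 0.0591, 0.1012]
  long yaw deg -78.4
  tri [0.5866 0.2475 0.0306] z [-0.01, 0.075, 0.077, -0.019] res [0.0371 0.0358 0.0403 0.0373]
purple atz ctr [0.4368 0.2838 0.039 ] sides [0.0568, 0.1008, 0.0565, 0.1019]
  long yaw deg -77.3
  tri [0.4398 0.2864 0.0283] z [-0.012, 0.064, 0.075, -0.014] res [0.0368 0.0361 0.0383 0.0372]
blue atz ctr [ 0.4398 -0.2577  0.039 ] sides [0.0548, 0.0988, 0.0559, 0.1]
  long yaw deg -103.1
  tri [ 0.441  -0.2551  0.0365] z [0.033, 0.037, 0.041, 0.036] res [0.0038 0.003  0.0017 0.0041]
lid atz ctr [0.6209 0.0261 0.013 ] sides [0.0581, 0.1015, 0.0598, 0.1019]
  long yaw deg -98.8
  tri [0.6236 0.0291 0.0085] z [0.008, 0.008, 0.012, 0.006] res [0.0022 0.0033 0.0037 0.0038]
base atz ctr [0.4433 0.0051 0.006 ] sides [0.0932, 0.1324, 0.0899, 0.1347]
  long yaw deg -100.1
  tri [0.4447 0.008  0.005 ] z [0.008, 0.002, 0.007, 0.003] res [0.0031 0.003  0.0032 0.0032]
bigblue atz ctr [ 0.2704 -0.24    0.055 ] sides [0.0756, 0.1327, 0.0751, 0.1354]
  long yaw deg -99.8
```

The heights agree with the text (0.039, 0.013 and 0.006). The yellow/purple corner matching was shifted by one, so I ignore their triangulated z. The larger blue is 75 x 134 mm, which confirms the choice of the small one (56 x 100). Next I plan moves.

```bash
cat > plan.py <<'E'
import sys
from h import *
from math import ceil
# usage: plan.py x y z yawdeg [maxcm]
def plan(tp,yawdeg,mx=4.8):
    o=get_obs();p=np.array(o["tool_pos"]);r=R.from_euler('xyz',o["ee_rot"])
    g=R.from_euler('xyz',[np.pi,0,np.radians(yawdeg)])
    rv=(g*r.inv()).as_rotvec();d=np.array(tp)-p
    n=max(1,ceil(np.linalg.norm(d)*100/mx),ceil(np.linalg.norm(rv)/.145))
    print("t%.2f pos"%o["time"],p.round(4),"rpy",np.array(o["ee_rot"]).round(4),"w",round(float(o["width"]),4),"F",np.round(o["wrist_force"],1),"n",n)
    rows=[]
    for i in range(n):
        ri=R.from_rotvec(rv*i/n)*r
        s=ri.inv().apply(d/n)*100;w=ri.inv().apply(rv/n)
        rows.append(" ".join("%g"%round(float(v),2) for v in s)+" "+" ".join("%g"%round(float(v),3) for v in w))
    for i in range(0,n,5):print("; ".join(rows[i:i+5]))
if __name__=="__main__":
    a=list(map(float,sys.argv[1:]));plan(a[:3],a[3],*a[4:])
E
python3 plan.py .44 -.257 .20 77
python3 -c "
import bench;print([ (k,getattr(bench,k)) for k in dir(bench) if not k.startswith('_')])"
```

```text
t0.10 pos [0.179  0.5196 0.2044] rpy [-3.1396e+00 -2.0000e-04  2.8098e+00] w 0.0935 F [-0.5  0.  -0.4] n 18
-2.78 -3.61 0.03 -0 0 0.081; -3.06 -3.37 0.03 -0 0 0.081; -3.32 -3.11 0.03 -0 0 0.081; -3.57 -2.83 0.03 -0 0 0.081; -3.78 -2.53 0.03 -0 0 0.081
-3.98 -2.21 0.03 -0 0 0.081; -4.14 -1.88 0.03 -0 0 0.081; -4.28 -1.54 0.03 -0 0 0.081; -4.39 -1.18 0.03 -0 0 0.081; -4.48 -0.82 0.03 -0 0 0.081
-4.53 -0.46 0.03 -0 0 0.081; -4.55 -0.09 0.03 -0 0 0.081; -4.54 0.28 0.03 -0 0 0.081; -4.5 0.65 0.03 -0 0 0.081; -4.44 1.02 0.03 -0 0 0.081
-4.34 1.37 0.02 -0 0 0.081; -4.21 1.72 0.02 -0 0 0.081; -4.06 2.06 0.02 -0 0 0.081
[('IKError', <class 'bench.IKError'>), ('calibration', <function make.<locals>.<lambda> at 0x7f3e0ebc8720>), ('close_job', <function connect.<locals>.done at 0x7f3e0eb3f7e0>), ('get_obs', <function make.<locals>.<lambda> at 0x7f3e0ebc8680>), ('hold_point_z', 0.0188), ('snapshot', <function make.<locals>.drawn_camera at 0x7f3e0ebc8180>)]
```

step_arm --increments "-2.8 -3.6 0 0 0 0.081; -3.1 -3.4 0 0 0 0.081; -3.3 -3.1 0 0 0 0.081; -3.6 -2.8 0 0 0 0.081; -3.8 -2.5 0 0 0 0.081" --claw -1

```text
time: 0.6
tool_pos: [0.2528, 0.3025, 0.205]
ee_rot: [-3.141, 0.0, 2.402]
wrist_force: [0.2, -0.3, 1.1]
width: 0.094
```

step_arm --increments "-4 -2.2 0 0 0 0.081; -4.1 -1.9 0 0 0 0.081; -4.3 -1.5 0 0 0 0.081; -4.4 -1.2 0 0 0 0.081; -4.5 -0.8 0 0 0 0.081"

```text
time: 1.1
tool_pos: [0.3264, 0.0871, 0.2053]
ee_rot: [3.141, 0.0, 1.997]
wrist_force: [1.0, 0.2, 0.4]
width: 0.0941
```

```bash
python3 plan.py .42 .005 .22 80
```

```text
t1.10 pos [0.3264 0.0871 0.2053] rpy [3.141  0.     1.9968] w 0.0941 F [1.  0.2 0.4] n 5
-2.27 1.03 -0.29 0 -0 0.12; -2.13 1.29 -0.29 0 -0 0.12; -1.96 1.54 -0.29 0 -0 0.12; -1.76 1.76 -0.29 0 -0 0.12; -1.54 1.96 -0.29 0 -0 0.12
```

step_arm --increments "-2.2 1 -0.3 0 0 0.12; -2.1 1.3 -0.3 0 0 0.12; -2 1.5 -0.3 0 0 0.12; -1.8 1.8 -0.3 0 0 0.12; -1.5 2 -0.3 0 0 0.12"

```text
time: 1.6
tool_pos: [0.4208, 0.0065, 0.22]
ee_rot: [-3.141, -0.0, 1.394]
wrist_force: [0.4, -0.2, 0.5]
width: 0.0942
```

step_arm --increments "0 0 0 0 0 0; 0 0 0 0 0 0"

```text
time: 1.8
tool_pos: [0.4199, 0.0075, 0.2198]
ee_rot: [-3.139, -0.0, 1.401]
wrist_force: [-0.6, -0.0, 0.7]
width: 0.0945
```

```bash
cat > snap.py <<'E'
import sys,pickle
from h import *
n=sys.argv[1];o=get_obs();im=snapshot("wrist")[:,:,::-1]
pickle.dump(o,open(f"pics/{n}.pkl","wb"));cv2.imwrite(f"pics/{n}.png",im)
E
python3 snap.py w_base; python3 plan.py .44 -.257 .2 77
```

```text
t1.85 pos [0.4197 0.0078 0.22  ] rpy [-3.1400e+00 -4.0000e-04  1.4015e+00] w 0.0937 F [-0.4 -0.3 -0. ] n 6
-4.29 1.08 0.33 -0 -0 0.01; -4.28 1.12 0.33 -0 -0 0.01; -4.27 1.16 0.33 -0 -0 0.01; -4.26 1.2 0.33 -0 -0 0.01; -4.25 1.24 0.33 -0 -0 0.01
-4.24 1.28 0.33 -0 -0 0.01
```

View pics/w_base.png

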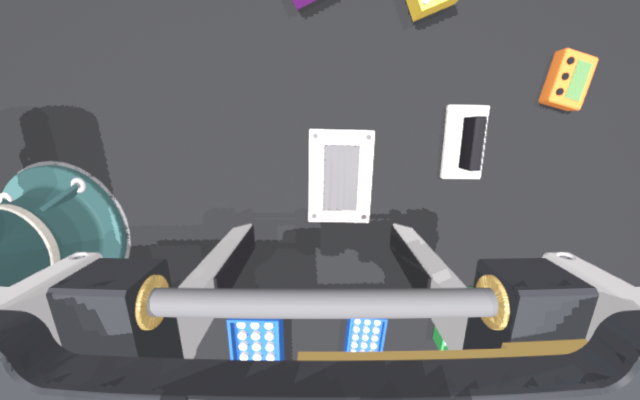

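The base is centred at (340,176), seen from the wrist, with its outer corners at (310,129), (374,130), (371,223) and (308,221). The lid plate is at (466,142) and blue at (365,337).

```bash
python3 - <<'E'
from h import *
import pickle
o=pickle.load(open("pics/w_base.pkl","rb"))
im=cv2.imread("pics/w_base.png");cv2.imwrite("pics/w_basec.png",cv2.resize(im[95:235,295:495],None,fx=4,fy=4,interpolation=cv2.INTER_CUBIC))
P=atz("wrist",[(310,129),(374,130),(371,223),(308,221)],.006,o);print(P.round(4),P.mean(0).round(4))
v=P[0]+P[1]-P[2]-P[3];print(np.degrees(np.arctan2(v[1],v[0])))
P=atz("wrist",[(446,105),(489,105),(481,180),(441,179)],.013,o);print(P.mean(0).round(4));v=P[0]+P[1]-P[2]-P[3];print(np.degrees(np.arctan2(v[1],v[0])))
print(proj("wrist",[[.4433,.0051,.006],[.6209,.0261,.013]],o), proj("wrist",o["tool_pos"],o))
E
```

```text
[[ 0.4134  0.0822  0.006 ]
 [ 0.5004  0.066   0.006 ]
 [ 0.4789 -0.0677  0.006 ]
 [ 0.3865 -0.0486  0.006 ]] [0.4448 0.008  0.006 ]
79.63092656187108
[0.621 0.028 0.013]
81.76392334941873
[[340.04519097 179.68572566]
 [464.41802325 144.69147947]] [[324.65255897 235.87005609]]
```

View pics/w_basec.png

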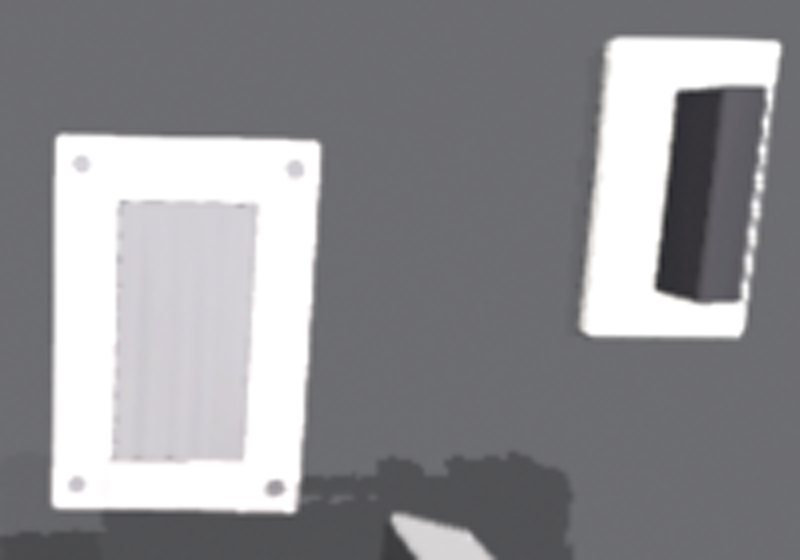

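step_arm --increments "-4.3 1.1 0.3 0 0 0.01; -4.3 1.1 0.3 0 0 0.01; -4.3 1.2 0.3 0 0 0.01; -4.3 1.2 0.3 0 0 0.01; -4.2 1.2 0.3 0 0 0.01"

```text
time: 2.35
tool_pos: [0.4363, -0.2141, 0.2056]
ee_rot: [3.141, -0.0, 1.352]
wrist_force: [1.4, -0.5, 0.3]
width: 0.0938
```

```bash
python3 plan.py .415 -.285 .17 77
```

```text
t2.35 pos [ 0.4363 -0.2141  0.2056] rpy [ 3.1411e+00 -4.0000e-04  1.3522e+00] w 0.0938 F [ 1.4 -0.5  0.3] n 2
-3.69 -0.27 1.78 0 -0 0.004; -3.69 -0.25 1.78 0 -0 0.004
```

step_arm --increments "-3.5 -0.2 0.9 0 0 0; -3.5 -0.2 0.9 0 0 0; 0 0 0 0 0 0; 0 0 0 0 0 0"

```text
time: 2.75
tool_pos: [0.4171, -0.2802, 0.1872]
ee_rot: [-3.141, -0.001, 1.35]
wrist_force: [-0.3, -0.1, -0.1]
width: 0.0939
```

```bash
python3 snap.py w_blue; python3 - <<'E'
import cv2
im=cv2.imread("pics/w_blue.png");cv2.imwrite("pics/w_bluec.png",cv2.resize(im[60:260,220:420],None,fx=3,fy=3,interpolation=cv2.INTER_CUBIC))
E
python3 plan.py .441 -.2555 .1 77
```

```text
t2.80 pos [ 0.4176 -0.2799  0.1877] rpy [ 3.1413e+00 -9.0000e-04  1.3513e+00] w 0.094 F [ 0.1 -0.3  0.3] n 2
1.44 0.88 4.39 0 -0 0.004; 1.45 0.87 4.39 0 -0 0.004
```

View pics/w_bluec.png

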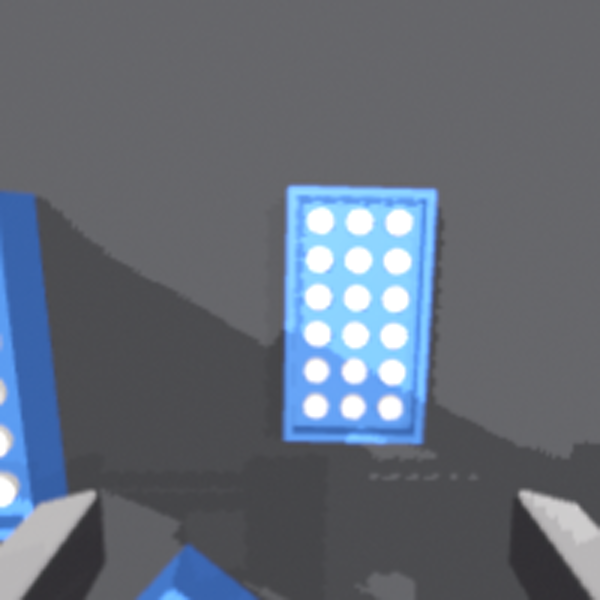

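```bash
python3 - <<'E'
from h import *
import pickle
o=pickle.load(open("pics/w_blue.pkl","rb"))
P=atz("wrist",np.array([(288,187),(438,189),(424,442),(284,440)])/3+[220,60],.039,o);print(P.round(4),P.mean(0).round(4),[round(float(np.linalg.norm(P[i]-P[i-1])),4) for i in range(4)])
v=P[0]+P[1]-P[2]-P[3];print(np.degrees(np.arctan2(v[1],v[0])))
# height check, wrist vs top centre
c=np.array([(288,187),(438,189),(424,442),(284,440)])/3+[220,60]
t=np.array([(637,236),(742,262),(731,321),(624,293)])/3+[195,150]
e,d=rays("wrist",c,o);f,g=rays("top",t)
for i,j in zip(range(4),(0,1,2,3)):
  print([ (k,tri([(e,d[i]),(f,g[k])])[0].round(3),round(tri([(e,d[i]),(f,g[k])])[1][0],4)) for k in range(4) if tri([(e,d[i]),(f,g[k])])[1][0]<.01])
E
```

```text
[[ 0.4259 -0.2004  0.039 ]
 [ 0.4816 -0.2136  0.039 ]
 [ 0.4576 -0.311   0.039 ]
 [ 0.4018 -0.2976  0.039 ]] [ 0.4417 -0.2557  0.039 ] [0.1001, 0.0573, 0.1003, 0.0574]
76.12845546673968
[(3, array([ 0.425, -0.201,  0.044]), np.float64(0.0014))]
[(0, array([ 0.478, -0.214,  0.049]), np.float64(0.002))]
[(1, array([ 0.459, -0.317,  0.017]), np.float64(0.0002))]
[(1, array([ 0.422, -0.25 ,  0.254]), np.float64(0.009)), (2, array([ 0.402, -0.3  ,  0.034]), np.float64(0.0013))]
```

```bash
python3 plan.py .4415 -.2557 .07 76.3
```

```text
t2.80 pos [ 0.4176 -0.2799  0.1877] rpy [ 3.1413e+00 -9.0000e-04  1.3513e+00] w 0.094 F [ 0.1 -0.3  0.3] n 3
0.96 0.6 3.92 0 -0 0.007; 0.96 0.6 3.92 0 -0 0.007; 0.97 0.59 3.92 0 -0 0.007
```

step_arm --increments "1.4 0.9 2.9 0 0 0.01; 1.5 0.9 2.9 0 0 0.01; 0 0 3 0 0 0; 0 0 3 0 0 0; 0 0 0 0 0 0"

```text
time: 3.3
tool_pos: [0.4394, -0.2529, 0.0656]
ee_rot: [-3.134, -0.004, 1.333]
wrist_force: [-0.2, -0.0, 0.0]
width: 0.0942
```

step_arm --increments "0 0 0 0 0 0; 0 0 0 0 0 0"

```text
time: 3.5
tool_pos: [0.4431, -0.2572, 0.072]
ee_rot: [3.138, 0.001, 1.331]
wrist_force: [1.0, -0.0, 0.2]
width: 0.0939
```

```bash
python3 plan.py .4415 -.2557 .012 76.3 1.5
```

```text
t3.50 pos [ 0.4431 -0.2572  0.072 ] rpy [3.1376e+00 1.4000e-03 1.3310e+00] w 0.0939 F [ 1.  -0.   0.2] n 5
0.02 -0.04 1.2 0.001 0 -0; 0.02 -0.04 1.2 0.001 0 -0; 0.02 -0.04 1.2 0.001 0 -0; 0.02 -0.04 1.2 0.001 0 -0; 0.02 -0.04 1.2 0.001 0 -0
```

step_arm --increments "0.1 -0.1 1.5 0 0 0; 0 -0.1 1.5 0 0 0; 0 0 1.5 0 0 0; 0 0 1 0 0 0; 0 0 0.4 0 0 0"

```text
time: 4.0
tool_pos: [0.4402, -0.2557, 0.0109]
ee_rot: [3.141, 0.0, 1.33]
wrist_force: [-0.6, -0.0, 0.2]
width: 0.0939
```

step_arm --increments "0 0 0 0 0 0; 0 0 0 0 0 0; 0 0 0 0 0 0"

```text
time: 4.3
tool_pos: [0.4405, -0.256, 0.0114]
ee_rot: [3.14, 0.001, 1.33]
wrist_force: [-1.1, -0.4, 0.5]
width: 0.0939
```

step_arm --increments "0 0 0 0 0 0; 0 0 0 0 0 0; 0 0 0 0 0 0; 0 0 0 0 0 0; 0 0 0 0 0 0" --claw 1

```text
time: 4.8
tool_pos: [0.4401, -0.2556, 0.0105]
ee_rot: [3.141, -0.0, 1.33]
wrist_force: [1.6, 0.5, 0.2]
width: 0.0576
```

step_arm --increments "0 0 0 0 0 0; 0 0 0 0 0 0; 0 0 0 0 0 0"

```text
time: 5.1
tool_pos: [0.44, -0.2555, 0.0105]
ee_rot: [3.141, -0.0, 1.33]
wrist_force: [0.3, 0.3, -0.2]
width: 0.0557
```

step_arm --increments "0 0 -1 0 0 0; 0 0 -2 0 0 0; 0 0 -2.5 0 0 0; 0 0 -2.5 0 0 0; 0 0 -1 0 0 0"

```text
time: 5.6
tool_pos: [0.4408, -0.2563, 0.1035]
ee_rot: [3.138, 0.002, 1.33]
wrist_force: [0.1, -0.8, -1.7]
width: 0.0558
```

```bash
python3 plan.py .4445 .0075 .10 79.8 4
```

```text
t5.60 pos [ 0.4408 -0.2563  0.1035] rpy [3.1377e+00 1.7000e-03 1.3297e+00] w 0.0558 F [ 0.1 -0.8 -1.7] n 7
3.67 -0.85 0.04 0.001 0 -0.009; 3.68 -0.82 0.04 0.001 0 -0.009; 3.69 -0.78 0.04 0.001 0 -0.009; 3.69 -0.75 0.05 0.001 0 -0.009; 3.7 -0.72 0.05 0.001 0 -0.009
3.71 -0.68 0.05 0.001 0 -0.009; 3.71 -0.65 0.05 0.001 0 -0.009
```

step_arm --increments "2 -0.4 0 0 0 -0.009; 3.7 -0.8 0 0 0 -0.009; 4 -0.9 0 0 0 -0.009; 4 -0.8 0 0 0 -0.009; 4 -0.8 0 0 0 -0.009"

```text
time: 6.1
tool_pos: [0.4416, -0.0731, 0.0999]
ee_rot: [-3.14, -0.0, 1.374]
wrist_force: [0.8, -0.3, -1.3]
width: 0.0558
```

step_arm --increments "4 -0.8 0 0 0 -0.009; 3 -0.6 0 0 0 -0.009; 1.2 -0.2 0 0 0 0; 0 0 0 0 0 0; 0 0 0 0 0 0"

```text
time: 6.6
tool_pos: [0.4422, 0.0081, 0.1002]
ee_rot: [-3.141, 0.001, 1.393]
wrist_force: [0.1, 0.8, -1.9]
width: 0.0559
```

step_arm --increments "0 0 0 0 0 0; 0 0 0 0 0 0"

```text
time: 6.8
tool_pos: [0.4423, 0.0077, 0.1004]
ee_rot: [-3.141, 0.0, 1.391]
wrist_force: [0.8, -0.7, -2.1]
width: 0.056
```

```bash
python3 plan.py .4445 .0075 .030 79.8 2
```

```text
t6.80 pos [0.4423 0.0077 0.1004] rpy [-3.1414e+00  3.0000e-04  1.3907e+00] w 0.056 F [ 0.8 -0.7 -2.1] n 4
0.01 0.05 1.76 -0 0 -0.001; 0.01 0.05 1.76 -0 0 -0.001; 0.01 0.05 1.76 -0 0 -0.001; 0.01 0.05 1.76 -0 0 -0.001
```

step_arm --increments "0 0.1 1.8 0 0 0; 0 0.1 2 0 0 0; 0 0 1.8 0 0 0; 0 0 1.2 0 0 0; 0 0 0.2 0 0 0"

```text
time: 7.3
tool_pos: [0.4429, 0.008, 0.0288]
ee_rot: [-3.138, 0.0, 1.392]
wrist_force: [-0.7, -0.3, -1.8]
width: 0.0559
```

step_arm --increments "0 0 0 0 0 0; 0 0 0 0 0 0; 0 0 0 0 0 0"

```text
time: 7.6
tool_pos: [0.4452, 0.0084, 0.0316]
ee_rot: [3.139, -0.0, 1.393]
wrist_force: [-0.2, -0.1, -1.3]
width: 0.0559
```

```bash
python3 plan.py .4445 .0075 .0200 79.8 2
```

```text
t7.60 pos [0.4452 0.0084 0.0316] rpy [ 3.1393e+00 -3.0000e-04  1.3928e+00] w 0.0559 F [-0.2 -0.1 -1.3] n 1
-0.1 -0.05 1.16 0.002 -0 0
```

step_arm --increments "0 0 0.4 0 0 0; 0 0 0.3 0 0 0; 0 0 0.2 0 0 0; 0 0 0.1 0 0 0; 0 0 0 0 0 0"

```text
time: 8.1
tool_pos: [0.444, 0.0085, 0.0202]
ee_rot: [-3.141, -0.0, 1.393]
wrist_force: [-0.1, 1.5, -1.1]
width: 0.0558
```

step_arm --increments "0 0 0.1 0 0 0; 0 0 0 0 0 0; 0 0 0 0 0 0"

```text
time: 8.4
tool_pos: [0.4443, 0.0085, 0.0195]
ee_rot: [3.142, -0.0, 1.393]
wrist_force: [0.4, -0.1, -1.5]
width: 0.0557
```

step_arm --increments "0 0 0.1 0 0 0; 0 0 0 0 0 0; 0 0 0 0 0 0"

```text
time: 8.7
tool_pos: [0.4443, 0.0085, 0.0195]
ee_rot: [3.141, -0.0, 1.393]
wrist_force: [-1.9, 0.6, 5.6]
width: 0.0556
```

step_arm --increments "0 0 0.1 0 0 0; 0 0 0 0 0 0; 0 0 0 0 0 0"

```text
time: 9.0
tool_pos: [0.4443, 0.0085, 0.0195]
ee_rot: [3.142, 0.0, 1.393]
wrist_force: [-5.5, -0.7, 10.6]
width: 0.0561
```

step_arm --increments "0 0 -0.1 0 0 0; 0 0 0 0 0 0; 0 0 0 0 0 0; 0 0 0 0 0 0; 0 0 0 0 0 0" --claw -1

```text
time: 9.5
tool_pos: [0.4441, 0.0085, 0.0182]
ee_rot: [-3.141, -0.0, 1.393]
wrist_force: [-0.1, -0.4, -0.7]
width: 0.0915
```

step_arm --increments "0 0 -2 0 0 0; 0 0 -4 0 0 0; 0 0 -4 0 0 0; 0 0 -4 0 0 0; 0 0 -3 0 0 0"

```text
time: 10.0
tool_pos: [0.4449, 0.0084, 0.1912]
ee_rot: [3.139, -0.0, 1.393]
wrist_force: [0.1, 0.4, 0.1]
width: 0.094
```

```bash
python3 plan.py .566 .215 .19 101.9 4.5
```

```text
t10.00 pos [0.4449 0.0084 0.1912] rpy [ 3.1385e+00 -3.0000e-04  1.3928e+00] w 0.094 F [0.1 0.4 0.1] n 6
3.75 1.38 0.03 0.001 0 -0.064; 3.65 1.62 0.03 0.001 0 -0.064; 3.54 1.85 0.02 0.001 0 -0.064; 3.41 2.07 0.02 0.001 0 -0.064; 3.27 2.28 0.02 0.001 0 -0.064
3.12 2.49 0.02 0.001 0 -0.064
```

step_arm --increments "3.8 1.4 0 0 0 -0.064; 3.7 1.6 0 0 0 -0.064; 3.5 1.9 0 0 0 -0.064; 3.4 2.1 0 0 0 -0.064; 3.3 2.3 0 0 0 -0.064"

```text
time: 10.5
tool_pos: [0.5471, 0.1828, 0.1882]
ee_rot: [-3.141, 0.0, 1.715]
wrist_force: [-0.1, -1.1, 0.3]
width: 0.0942
```

step_arm --increments "3.1 2.5 0 0 0 -0.064; 0 0 0 0 0 0; 0 0 0 0 0 0; 0 0 0 0 0 0"

```text
time: 10.9
tool_pos: [0.5665, 0.2146, 0.1885]
ee_rot: [-3.141, 0.0, 1.776]
wrist_force: [-0.5, 0.2, 0.7]
width: 0.094
```

```bash
python3 snap.py w_yel; python3 - <<'E'
import cv2
im=cv2.imread("pics/w_yel.png");cv2.imwrite("pics/w_yelc.png",cv2.resize(im[40:240,150:410],None,fx=3,fy=3,interpolation=cv2.INTER_CUBIC))
E
python3 plan.py .584 .2475 .07 101.7
```

```text
t10.95 pos [0.5665 0.2144 0.1888] rpy [3.1415e+00 3.0000e-04 1.7753e+00] w 0.0939 F [-0.2 -0.5 -0. ] n 3
0.96 0.8 3.96 0 0 0; 0.96 0.8 3.96 0 0 0; 0.96 0.8 3.96 0 0 0
```

View pics/w_yelc.png

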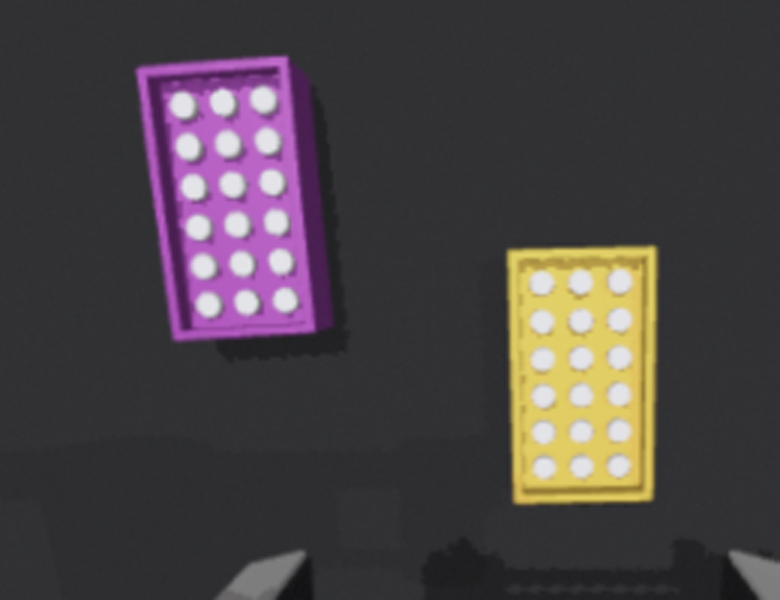

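In the crop, the yellow top corners are (508,250), (656,247), (653,500) and (515,503). Purple's are (137,67), (289,57), (315,330) and (175,341).

```bash
python3 - <<'E'
from h import *
import pickle
o=pickle.load(open("pics/w_yel.pkl","rb"))
T={'y':[(88,96),(194,76),(206,135),(99,152)],'p':[(36,248),(144,227),(156,286),(46,308)]}
for k,c in {'y':[(508,250),(656,247),(653,500),(515,503)],'p':[(137,67),(289,57),(315,330),(175,341)]}.items():
    q=np.array(c)/3+[150,40]
    P=atz("wrist",q,.039,o);v=P[0]+P[1]-P[2]-P[3]
    print(k,P.mean(0).round(4),[round(float(np.linalg.norm(P[i]-P[i-1])),4) for i in range(4)],np.degrees(np.arctan2(v[1],v[0])).round(1))
    e,d=rays("wrist",q.mean(0),o);f,g=rays("top",np.mean(T[k],0)/3+[195,150])
    print("  centre tri",tri([(e,d[0]),(f,g[0])]))
E
```

```text
y [0.5846 0.2486 0.039 ] [0.1007, 0.0567, 0.1006, 0.0568] 103.2
  centre tri (array([0.58616507, 0.24843331, 0.02315298]), [np.float64(0.0004480326781575122), np.float64(0.00044803267815728414)])
p [0.4378 0.2872 0.039 ] [0.1011, 0.057, 0.0995, 0.0562] 104.5
  centre tri (array([0.43665163, 0.28693419, 0.03349994]), [np.float64(0.0020586518480154), np.float64(0.002058651848015062)])
```

```bash
python3 plan.py .5846 .2486 .07 102.8
```

```text
t10.95 pos [0.5665 0.2144 0.1888] rpy [3.1415e+00 3.0000e-04 1.7753e+00] w 0.0939 F [-0.2 -0.5 -0. ] n 3
0.99 0.82 3.96 0 0 -0.006; 0.99 0.83 3.96 0 0 -0.006; 0.98 0.84 3.96 0 0 -0.006
```

step_arm --increments "1.5 1.3 2 0 0 -0.01; 1.4 1.2 3 0 0 -0.01; 0 0 4 0 0 0; 0 0 2.5 0 0 0; 0 0 0.4 0 0 0"

```text
time: 11.45
tool_pos: [0.5822, 0.2471, 0.0654]
ee_rot: [-3.134, 0.001, 1.795]
wrist_force: [-0.0, -0.2, -0.4]
width: 0.0943
```

step_arm --increments "0 0 0 0 0 0; 0 0 0 0 0 0; 0 0 0 0 0 0"

```text
time: 11.75
tool_pos: [0.5867, 0.2493, 0.0725]
ee_rot: [3.137, -0.0, 1.796]
wrist_force: [0.3, 0.3, -1.2]
width: 0.0938
```

```bash
python3 plan.py .5846 .2486 .0115 102.8 1.5
```

```text
t11.75 pos [0.5867 0.2493 0.0725] rpy [ 3.1367e+00 -5.0000e-04  1.7963e+00] w 0.0938 F [ 0.3  0.3 -1.2] n 5
-0 -0.05 1.22 0.001 -0 0; -0 -0.05 1.22 0.001 -0 0; -0 -0.05 1.22 0.001 -0 0; -0 -0.05 1.22 0.001 -0 0; -0 -0.05 1.22 0.001 -0 0
```

step_arm --increments "0 -0.1 1.2 0 0 0; 0 0 1.5 0 0 0; 0 0 1.5 0 0 0; 0 0 1.2 0 0 0; 0 0 0.6 0 0 0"

```text
time: 12.25
tool_pos: [0.5826, 0.2485, 0.0064]
ee_rot: [-3.137, 0.0, 1.797]
wrist_force: [-0.0, 0.2, -0.7]
width: 0.0941
```

step_arm --increments "0 0 0 0 0 0; 0 0 0 0 0 0; 0 0 0 0 0 0"

```text
time: 12.55
tool_pos: [0.5849, 0.2492, 0.0104]
ee_rot: [3.14, -0.0, 1.797]
wrist_force: [0.1, 0.0, -0.9]
width: 0.0937
```

step_arm --increments "0 0 0 0 0 0; 0 0 0 0 0 0; 0 0 0 0 0 0; 0 0 0 0 0 0; 0 0 0 0 0 0" --claw 1

```text
time: 13.05
tool_pos: [0.5844, 0.249, 0.0096]
ee_rot: [3.141, -0.0, 1.797]
wrist_force: [2.2, 0.3, -0.7]
width: 0.0572
```

step_arm --increments "0 0 0 0 0 0; 0 0 0 0 0 0; 0 0 0 0 0 0"

```text
time: 13.35
tool_pos: [0.5844, 0.249, 0.0096]
ee_rot: [3.141, -0.0, 1.797]
wrist_force: [1.1, -0.7, 0.5]
width: 0.0559
```

step_arm --increments "0 0 -1 0 0 0; 0 0 -2.5 0 0 0; 0 0 -3.5 0 0 0; 0 0 -3 0 0 0; 0 0 -2 0 0 0"

```text
time: 13.85
tool_pos: [0.5849, 0.2492, 0.1329]
ee_rot: [3.138, -0.0, 1.797]
wrist_force: [0.7, 0.7, -1.0]
width: 0.0561
```

```bash
python3 plan.py .4443 .0085 .13 79.8 4
```

```text
t13.85 pos [0.5849 0.2492 0.1329] rpy [ 3.1383e+00 -4.0000e-04  1.7969e+00] w 0.0561 F [ 0.7  0.7 -1. ] n 7
-2.9 -2.73 0.03 0 -0 0.058; -3.05 -2.56 0.03 0 -0 0.058; -3.2 -2.38 0.03 0 -0 0.058; -3.33 -2.19 0.04 0 -0 0.058; -3.45 -1.99 0.04 0 -0 0.058
-3.56 -1.79 0.04 0 -0 0.058; -3.65 -1.58 0.04 0 -0 0.058
```

step_arm --increments "-2 -1.9 0 0 0 0.04; -2.9 -2.6 0 0 0 0.055; -3 -2.4 0 0 0 0.055; -3.2 -2.3 0 0 0 0.055; -3.4 -2.1 0 0 0 0.055"

```text
time: 14.35
tool_pos: [0.488, 0.0899, 0.1297]
ee_rot: [-3.141, 0.0, 1.535]
wrist_force: [0.5, -0.4, -1.2]
width: 0.0563
```

step_arm --increments "-3.5 -1.9 0 0 0 0.055; -3 -1.4 0 0 0 0.05; -1.5 -0.6 0 0 0 0.03; 0 0 0 0 0 0; 0 0 0 0 0 0"

```text
time: 14.85
tool_pos: [0.4446, 0.0141, 0.1299]
ee_rot: [3.141, -0.001, 1.402]
wrist_force: [0.7, -0.3, -0.9]
width: 0.0558
```

step_arm --increments "0 0 0 0 0 0; 0 0 0 0 0 0"

```text
time: 15.05
tool_pos: [0.4449, 0.0147, 0.1294]
ee_rot: [-3.141, -0.0, 1.404]
wrist_force: [0.3, 0.4, -2.0]
width: 0.0555
```

```bash
python3 plan.py .4443 .0085 .068 79.8 2
```

```text
t15.05 pos [0.4449 0.0147 0.1294] rpy [-3.1413e+00 -3.0000e-04  1.4035e+00] w 0.0555 F [ 0.3  0.4 -2. ] n 4
-0.16 0.01 1.54 -0 -0 0.003; -0.16 0.01 1.54 -0 -0 0.003; -0.16 0.01 1.54 -0 -0 0.003; -0.16 0.01 1.54 -0 -0 0.003
```

step_arm --increments "-0.3 0 1.2 0 0 0.005; -0.3 0 1.6 0 0 0.005; 0 0 1.6 0 0 0; 0 0 1.2 0 0 0; 0 0 0.5 0 0 0"

```text
time: 15.55
tool_pos: [0.4422, 0.0083, 0.0663]
ee_rot: [-3.138, 0.0, 1.392]
wrist_force: [-0.5, -0.2, -1.7]
width: 0.056
```

step_arm --increments "0 0 0 0 0 0; 0 0 0 0 0 0; 0 0 0 0 0 0; 0 0 0 0 0 0"

```text
time: 15.95
tool_pos: [0.4441, 0.008, 0.0693]
ee_rot: [3.14, -0.0, 1.392]
wrist_force: [-0.1, 0.7, -1.3]
width: 0.0556
```

```bash
python3 plan.py .4443 .0085 .0526 79.8 2
```

```text
t15.95 pos [0.4441 0.008  0.0693] rpy [ 3.1399e+00 -2.0000e-04  1.3919e+00] w 0.0556 F [-0.1  0.7 -1.3] n 1
0.06 0 1.67 0.002 -0 -0.001
```

step_arm --increments "0 0 0.4 0 0 0; 0 0 0.4 0 0 0; 0 0 0.4 0 0 0; 0 0 0.3 0 0 0; 0 0 0.1 0 0 0"

```text
time: 16.45
tool_pos: [0.4433, 0.008, 0.0525]
ee_rot: [-3.141, -0.0, 1.392]
wrist_force: [-2.5, -0.5, 2.7]
width: 0.0558
```

step_arm --increments "0 0 0 0 0 0; 0 0 0 0 0 0; 0 0 0 0 0 0"

```text
time: 16.75
tool_pos: [0.4435, 0.008, 0.0525]
ee_rot: [3.142, -0.0, 1.392]
wrist_force: [-1.4, -0.3, -0.1]
width: 0.0559
```

step_arm --increments "0 0 0.1 0 0 0; 0 0 0 0 0 0; 0 0 0 0 0 0"

```text
time: 17.05
tool_pos: [0.4435, 0.008, 0.0525]
ee_rot: [3.142, -0.0, 1.392]
wrist_force: [-2.9, 1.1, 5.3]
width: 0.0559
```

step_arm --increments "0 0 0 0 0 0; 0 0 0 0 0 0; 0 0 0 0 0 0; 0 0 0 0 0 0; 0 0 0 0 0 0" --claw -1

```text
time: 17.55
tool_pos: [0.4435, 0.008, 0.0513]
ee_rot: [-3.141, -0.0, 1.392]
wrist_force: [-0.2, 0.3, -0.9]
width: 0.092
```

step_arm --increments "0 0 -1.5 0 0 0; 0 0 -3 0 0 0; 0 0 -4 0 0 0; 0 0 -3 0 0 0; 0 0 -1.5 0 0 0"

```text
time: 18.05
tool_pos: [0.445, 0.0079, 0.185]
ee_rot: [3.136, -0.001, 1.392]
wrist_force: [0.3, -0.6, 0.8]
width: 0.0941
```

```bash
python3 plan.py .4375 .287 .17 103.8 4.5
```

```text
t18.05 pos [0.445  0.0079 0.185 ] rpy [ 3.1360e+00 -5.0000e-04  1.3919e+00] w 0.0941 F [ 0.3 -0.6  0.8] n 7
3.9 -0.82 0.21 0.001 0 -0.06; 3.95 -0.58 0.21 0.001 0 -0.06; 3.97 -0.34 0.21 0.001 0 -0.06; 3.99 -0.1 0.21 0.001 0 -0.06; 3.99 0.14 0.21 0.001 0 -0.06
3.97 0.37 0.21 0.001 0 -0.06; 3.94 0.61 0.21 0.001 0 -0.06
```

step_arm --increments "2.5 -0.5 0 0 0 -0.04; 4 -0.7 0.2 0 0 -0.06; 4.3 -0.5 0.3 0 0 -0.06; 4.3 -0.2 0.3 0 0 -0.06; 4.3 0.1 0.3 0 0 -0.06"

```text
time: 18.55
tool_pos: [0.4379, 0.205, 0.1705]
ee_rot: [3.141, -0.0, 1.674]
wrist_force: [0.4, 0.4, -0.5]
width: 0.0941
```

step_arm --increments "2.5 0.3 0 0 0 -0.06; 1 0.2 0 0 0 -0.06; 0 0 0 0 0 0; 0 0 0 0 0 0; 0 0 0 0 0 0"

```text
time: 19.05
tool_pos: [0.439, 0.238, 0.1705]
ee_rot: [-3.142, 0.0, 1.79]
wrist_force: [-0.3, -0.4, -0.5]
width: 0.0935
```

```bash
python3 snap.py w_pur; python3 - <<'E'
import cv2
from h import *
im=cv2.imread("pics/w_pur.png");cv2.imwrite("pics/w_purc.png",cv2.resize(im[0:260,180:480],None,fx=2.6,fy=2.6,interpolation=cv2.INTER_CUBIC))
print("bottle cap",atz("top",[(157,222)],.13))
E
python3 plan.py .4375 .287 .07 103.8
```

```text
bottle cap [[0.46427381 0.44813507 0.13      ]]
t19.10 pos [0.4391 0.2379 0.1706] rpy [3.1414e+00 2.0000e-04 1.7899e+00] w 0.094 F [-0.3  0.3  0.1] n 3
1.61 0.3 3.35 0 0 -0.007; 1.61 0.31 3.35 0 0 -0.007; 1.61 0.33 3.35 0 0 -0.007
```

View pics/w_purc.png

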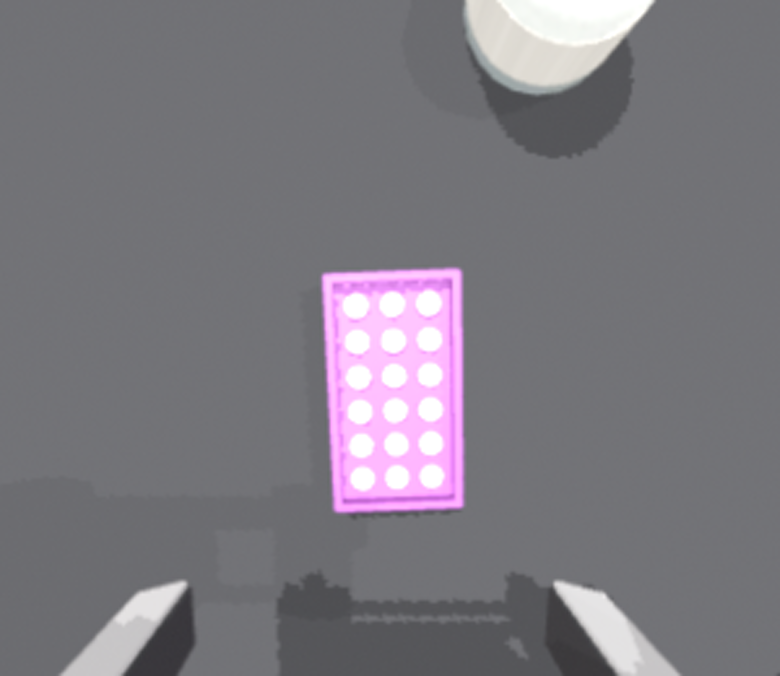

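The purple top corners in the crop are (323,273), (461,268), (463,508) and (335,512). The bottle is 16 cm away, so it is clear.

```bash
python3 - <<'E'
from h import *
import pickle
o=pickle.load(open("pics/w_pur.pkl","rb"));o2=pickle.load(open("pics/w_yel.pkl","rb"))
q=np.array([(323,273),(461,268),(463,508),(335,512)])/2.6+[180,0]
q2=np.array([(137,67),(289,57),(315,330),(175,341)])/3+[150,40]
P=atz("wrist",q,.039,o);v=P[0]+P[1]-P[2]-P[3]
print(P.mean(0).round(4),[round(float(np.linalg.norm(P[i]-P[i-1])),4) for i in range(4)],np.degrees(np.arctan2(v[1],v[0])).round(1))
e,d=rays("wrist",q,o);f,g=rays("wrist",q2,o2)
print([tri([(e,d[i]),(f,g[i])])[0].round(4) for i in range(4)])
E
python3 plan.py .4378 .287 .07 103.8
```

```text
[0.4378 0.2872 0.039 ] [0.1014, 0.0569, 0.1016, 0.0569] 104.7
[array([0.3973, 0.3291, 0.0383]), array([0.4525, 0.3433, 0.0377]), array([0.4778, 0.2462, 0.0416]), array([0.4231, 0.231 , 0.0385])]
t19.10 pos [0.4391 0.2379 0.1706] rpy [3.1414e+00 2.0000e-04 1.7899e+00] w 0.094 F [-0.3  0.3  0.1] n 3
1.61 0.31 3.35 0 0 -0.007; 1.61 0.32 3.35 0 0 -0.007; 1.6 0.34 3.35 0 0 -0.007
```

Two wrist views give a purple top height of 0.038–0.042, as expected, and the centre agrees. Descending to grasp.

step_arm --increments "1.6 0.3 1.5 0 0 -0.01; 2 0.4 2.5 0 0 -0.015; 1.2 0.3 2.5 0 0 -0.01; 0 0 2 0 0 0; 0 0 1 0 0 0"

```text
time: 19.6
tool_pos: [0.4366, 0.2867, 0.0733]
ee_rot: [-3.138, 0.001, 1.826]
wrist_force: [-0.5, -1.0, -0.4]
width: 0.0942
```

step_arm --increments "0 0 0.4 0 0 0; 0 0 0 0 0 0; 0 0 0 0 0 0; 0 0 0 0 0 0"

```text
time: 20.0
tool_pos: [0.4386, 0.288, 0.0729]
ee_rot: [3.139, -0.001, 1.826]
wrist_force: [-0.3, 0.3, -0.0]
width: 0.0941
```

```bash
python3 plan.py .4378 .2872 .0115 104.2 1.5
```

```text
t20.00 pos [0.4386 0.288  0.0729] rpy [ 3.1390e+00 -7.0000e-04  1.8263e+00] w 0.0941 F [-0.3  0.3 -0. ] n 5
-0.01 -0.02 1.23 0.001 -0 0.002; -0.01 -0.02 1.23 0.001 -0 0.002; -0.01 -0.02 1.23 0.001 -0 0.002; -0.01 -0.02 1.23 0.001 -0 0.002; -0.01 -0.02 1.23 0.001 -0 0.002
```

step_arm --increments "0 0 1.2 0 0 0; 0 0 1.6 0 0 0; 0 0 1.6 0 0 0; 0 0 1.1 0 0 0; 0 0 0.5 0 0 0"

```text
time: 20.5
tool_pos: [0.4367, 0.2873, 0.0098]
ee_rot: [-3.139, 0.0, 1.827]
wrist_force: [-0.7, 0.6, 0.6]
width: 0.0939
```

step_arm --increments "0 0 0 0 0 0; 0 0 0 0 0 0; 0 0 0 0 0 0"

```text
time: 20.8
tool_pos: [0.4384, 0.2882, 0.0124]
ee_rot: [3.14, -0.0, 1.827]
wrist_force: [-0.1, 0.4, 0.0]
width: 0.0942
```

step_arm --increments "0 0 0 0 0 0; 0 0 0 0 0 0; 0 0 0 0 0 0; 0 0 0 0 0 0; 0 0 0 0 0 0" --claw 1

```text
time: 21.3
tool_pos: [0.4377, 0.2878, 0.0115]
ee_rot: [3.141, -0.0, 1.827]
wrist_force: [0.4, -0.5, 0.9]
width: 0.0569
```

step_arm --increments "0 0 0 0 0 0; 0 0 0 0 0 0; 0 0 0 0 0 0"

```text
time: 21.6
tool_pos: [0.4378, 0.2878, 0.0116]
ee_rot: [3.141, -0.0, 1.827]
wrist_force: [-0.2, -1.0, 0.3]
width: 0.0558
```

step_arm --increments "0 0 -1 0 0 0; 0 0 -3 0 0 0; 0 0 -4.5 0 0 0; 0 0 -4 0 0 0; 0 0 -2.5 0 0 0"

```text
time: 22.1
tool_pos: [0.4386, 0.2883, 0.1658]
ee_rot: [3.137, -0.001, 1.827]
wrist_force: [0.8, -0.4, -1.9]
width: 0.0558
```

```bash
python3 plan.py .4435 .008 .16 79.8 4
```

```text
t22.10 pos [0.4386 0.2883 0.1658] rpy [ 3.1367e+00 -1.2000e-03  1.8269e+00] w 0.0558 F [ 0.8 -0.4 -1.9] n 8
-3.41 -0.83 0.06 0.001 -0 0.054; -3.45 -0.64 0.07 0.001 -0 0.054; -3.47 -0.45 0.07 0.001 -0 0.054; -3.49 -0.27 0.07 0.001 -0 0.054; -3.5 -0.08 0.07 0.001 -0 0.054
-3.5 0.11 0.07 0.001 -0 0.054; -3.49 0.3 0.07 0.001 -0 0.054; -3.47 0.49 0.07 0.001 -0 0.054
```

step_arm --increments "-2 -0.5 0 0 0 0.03; -3.5 -0.8 0 0 0 0.054; -3.7 -0.6 0 0 0 0.054; -3.7 -0.4 0 0 0 0.054; -3.7 -0.2 0 0 0 0.054"

```text
time: 22.6
tool_pos: [0.4386, 0.1182, 0.1619]
ee_rot: [3.142, -0.0, 1.579]
wrist_force: [0.3, 0.3, -1.5]
width: 0.0557
```

step_arm --increments "-3.7 0.1 0 0 0 0.054; -3.4 0.2 0 0 0 0.054; -2 0.2 0 0 0 0.054; -1 0.2 0 0 0 0.02; 0 0 0 0 0 0"

```text
time: 23.1
tool_pos: [0.4414, 0.0175, 0.1617]
ee_rot: [3.142, -0.0, 1.397]
wrist_force: [0.5, 0.8, -0.7]
width: 0.056
```

step_arm --increments "0 0 0 0 0 0; 0 0 0 0 0 0; 0 0 0 0 0 0"

```text
time: 23.4
tool_pos: [0.4414, 0.0191, 0.1614]
ee_rot: [-3.141, -0.0, 1.401]
wrist_force: [-0.6, 0.2, -1.1]
width: 0.0555
```

```bash
python3 plan.py .4435 .008 .104 79.8 2
```

```text
t23.40 pos [0.4414 0.0191 0.1614] rpy [-3.1414e+00 -4.0000e-04  1.4007e+00] w 0.0555 F [-0.6  0.2 -1.1] n 3
-0.35 0.13 1.91 -0 -0 0.003; -0.35 0.13 1.91 -0 -0 0.003; -0.35 0.13 1.91 -0 -0 0.003
```

step_arm --increments "-0.5 0.2 1 0 0 0.008; -0.5 0.2 1.5 0 0 0; 0 0 1.5 0 0 0; 0 0 1.1 0 0 0; 0 0 0.4 0 0 0"

```text
time: 23.9
tool_pos: [0.4426, 0.0078, 0.1045]
ee_rot: [-3.138, 0.0, 1.391]
wrist_force: [-0.2, -0.4, -1.7]
width: 0.0561
```

step_arm --increments "0 0 0 0 0 0; 0 0 0 0 0 0; 0 0 0 0 0 0; 0 0 0 0 0 0"

```text
time: 24.3
tool_pos: [0.4442, 0.0076, 0.1072]
ee_rot: [3.14, -0.0, 1.391]
wrist_force: [-0.1, -0.7, -1.5]
width: 0.0553
```

```bash
python3 plan.py .4435 .008 .0886 79.8 2
```

```text
t24.30 pos [0.4442 0.0076 0.1072] rpy [ 3.1401e+00 -2.0000e-04  1.3909e+00] w 0.0553 F [-0.1 -0.7 -1.5] n 1
0.03 -0.08 1.86 0.002 -0 -0.002
```

step_arm --increments "0 0 0.4 0 0 0; 0 0 0.5 0 0 0; 0 0 0.4 0 0 0; 0 0 0.3 0 0 0; 0 0 0.1 0 0 0"

```text
time: 24.8
tool_pos: [0.4432, 0.0077, 0.0887]
ee_rot: [-3.14, 0.0, 1.391]
wrist_force: [0.1, 0.5, -1.8]
width: 0.0557
```

step_arm --increments "0 0 0.1 0 0 0; 0 0 0 0 0 0; 0 0 0 0 0 0; 0 0 0 0 0 0"

```text
time: 25.2
tool_pos: [0.4438, 0.0076, 0.0885]
ee_rot: [3.141, -0.0, 1.391]
wrist_force: [0.4, 0.6, -2.0]
width: 0.0555
```

step_arm --increments "0 0 0.1 0 0 0; 0 0 0 0 0 0; 0 0 0 0 0 0"

```text
time: 25.5
tool_pos: [0.4438, 0.0076, 0.0885]
ee_rot: [3.141, -0.0, 1.391]
wrist_force: [-2.2, 0.4, 6.2]
width: 0.056
```

step_arm --increments "0 0 0 0 0 0; 0 0 0 0 0 0; 0 0 0 0 0 0; 0 0 0 0 0 0; 0 0 0 0 0 0" --claw -1

```text
time: 26.0
tool_pos: [0.4436, 0.0076, 0.0873]
ee_rot: [-3.141, -0.0, 1.391]
wrist_force: [-0.2, 0.3, -0.6]
width: 0.0917
```

step_arm --increments "0 0 -1 0 0 0; 0 0 -3 0 0 0; 0 0 -4 0 0 0; 0 0 -3 0 0 0; 0 0 -1 0 0 0"

```text
time: 26.5
tool_pos: [0.4456, 0.0074, 0.2122]
ee_rot: [3.134, -0.001, 1.391]
wrist_force: [1.7, 0.7, -0.6]
width: 0.0936
```

```bash
python3 plan.py .614 -.018 .2 81.5 4
```

```text
t26.50 pos [0.4456 0.0074 0.2122] rpy [ 3.1337e+00 -7.0000e-04  1.3908e+00] w 0.0936 F [ 1.7  0.7 -0.6] n 5
0.1 3.4 0.27 0.002 -0 -0.006; 0.08 3.4 0.27 0.002 -0 -0.006; 0.06 3.41 0.26 0.002 -0 -0.006; 0.04 3.41 0.25 0.002 -0 -0.006; 0.02 3.41 0.25 0.002 -0 -0.006
```

step_arm --increments "0.1 2 0 0 0 -0.006; 0.1 3.4 0.1 0 0 -0.006; 0.1 4 0.2 0 0 -0.006; 0 4 0.2 0 0 -0.006; 0 2.5 0.2 0 0 -0.006"

```text
time: 27.0
tool_pos: [0.6025, -0.0164, 0.1984]
ee_rot: [-3.139, 0.0, 1.421]
wrist_force: [-0.5, 1.1, 0.4]
width: 0.0942
```

step_arm --increments "0 1.1 0 0 0 0; 0 0 0 0 0 0; 0 0 0 0 0 0; 0 0 0 0 0 0; 0 0 0 0 0 0"

```text
time: 27.5
tool_pos: [0.6111, -0.0173, 0.2013]
ee_rot: [3.141, -0.0, 1.421]
wrist_force: [0.6, -0.1, -0.0]
width: 0.094
```

```bash
python3 snap.py w_lid; python3 - <<'E'
import cv2
im=cv2.imread("pics/w_lid.png");cv2.imwrite("pics/w_lidc.png",cv2.resize(im[40:260,130:430],None,fx=2.6,fy=2.6,interpolation=cv2.INTER_CUBIC))
E
python3 plan.py .621 .028 .08 81.5
```

```text
t27.55 pos [ 0.6112 -0.0173  0.2013] rpy [ 3.1405e+00 -1.0000e-04  1.4210e+00] w 0.0941 F [-0.2 -0.  -0. ] n 3
1.54 0.09 4.04 0 -0 -0; 1.54 0.09 4.04 0 -0 -0; 1.54 0.1 4.04 0 -0 -0
```

View pics/w_lidc.png

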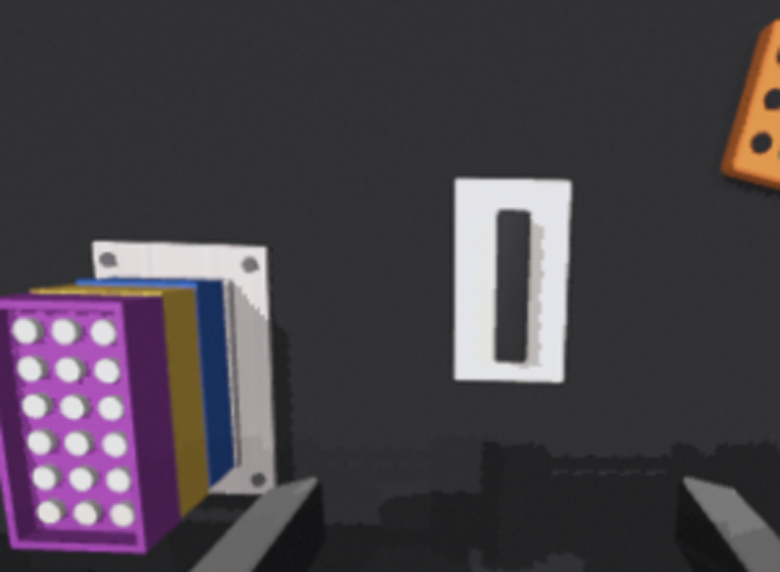

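The tower stands flush: blue, yellow and purple seated in the base. The lid plate corners in the crop are (455,179), (571,181), (564,382) and (455,380). The handle top corners are (497,210), (530,210), (526,362) and (495,361).

```bash
python3 - <<'E'
from h import *
import pickle
o=pickle.load(open("pics/w_lid.pkl","rb"))
for z,c in ((.013,[(455,179),(571,181),(564,382),(455,380)]),(.047,[(497,210),(530,210),(526,362),(495,361)])):
    q=np.array(c)/2.6+[130,40];P=atz("wrist",q,z,o);v=P[0]+P[1]-P[2]-P[3]
    print(P.mean(0).round(4),[round(float(np.linalg.norm(P[i]-P[i-1])),4) for i in range(4)],np.degrees(np.arctan2(v[1],v[0])).round(1))
o2=pickle.load(open("pics/w_base.pkl","rb"))
q=np.array([(455,179),(571,181),(564,382),(455,380)])/2.6+[130,40];q2=np.array([(610,38),(780,42),(744,337),(580,335)])/4+[295,95]
e,d=rays("wrist",q,o);f,g=rays("wrist",q2,o2)
print([tri([(e,d[i]),(f,g[i])])[0].round(4) for i in range(4)])
E
python3 plan.py .621 .028 .08 80.8
```

```text
[0.6223 0.0283 0.013 ] [0.1002, 0.0567, 0.1003, 0.0568] 80.6
[0.6222 0.0288 0.047 ] [0.0685, 0.0148, 0.069, 0.0146] 80.5
[array([0.6024, 0.083 , 0.0098]), array([0.6584, 0.073 , 0.0138]), array([ 0.642 , -0.0261,  0.0138]), array([ 0.5856, -0.0173,  0.0077])]
t27.55 pos [ 0.6112 -0.0173  0.2013] rpy [ 3.1405e+00 -1.0000e-04  1.4210e+00] w 0.0941 F [-0.2 -0.  -0. ] n 3
1.54 0.09 4.04 0 -0 0.004; 1.54 0.09 4.04 0 -0 0.004; 1.54 0.08 4.04 0 -0 0.004
```

step_arm --increments "1.6 0.1 1.5 0 0 0.007; 2 0.1 3 0 0 0.007; 1 0.1 3.5 0 0 0; 0 0.1 2.5 0 0 0; 0 0 1.5 0 0 0"

```text
time: 28.05
tool_pos: [0.6213, 0.0278, 0.078]
ee_rot: [-3.138, 0.0, 1.408]
wrist_force: [-1.2, -0.1, -0.9]
width: 0.0942
```

step_arm --increments "0 0 0 0 0 0; 0 0 0 0 0 0; 0 0 0 0 0 0; 0 0 0 0 0 0"

```text
time: 28.45
tool_pos: [0.6241, 0.027, 0.0826]
ee_rot: [3.138, -0.001, 1.406]
wrist_force: [0.4, -0.5, 0.2]
width: 0.0939
```

```bash
python3 plan.py .6222 .0285 .022 80.6 1.5
```

```text
t28.45 pos [0.6241 0.027  0.0826] rpy [ 3.1379e+00 -5.0000e-04  1.4064e+00] w 0.0939 F [ 0.4 -0.5  0.2] n 5
0.02 -0.05 1.21 0.001 -0 -0; 0.02 -0.05 1.21 0.001 -0 -0; 0.02 -0.05 1.21 0.001 -0 -0; 0.02 -0.04 1.21 0.001 -0 -0; 0.02 -0.04 1.21 0.001 -0 -0
```

step_arm --increments "0.1 -0.2 1.2 0 0 0; 0 0 1.5 0 0 0; 0 0 1.4 0 0 0; 0 0 1 0 0 0; 0 0 0.5 0 0 0"

```text
time: 28.95
tool_pos: [0.6197, 0.0287, 0.0218]
ee_rot: [-3.138, 0.0, 1.407]
wrist_force: [-0.2, -0.2, -0.1]
width: 0.0942
```

step_arm --increments "0 0 0.3 0 0 0; 0 0 0 0 0 0; 0 0 0 0 0 0; 0 0 0 0 0 0"

```text
time: 29.35
tool_pos: [0.6217, 0.0286, 0.0223]
ee_rot: [3.14, -0.0, 1.407]
wrist_force: [0.2, 0.7, -0.4]
width: 0.094
```

step_arm --increments "0 0 0 0 0 0; 0 0 0 0 0 0; 0 0 0 0 0 0; 0 0 0 0 0 0; 0 0 0 0 0 0" --claw 1

```text
time: 29.85
tool_pos: [0.6211, 0.0286, 0.0215]
ee_rot: [3.142, -0.0, 1.407]
wrist_force: [0.1, 0.2, -0.6]
width: 0.0577
```

step_arm --increments "0 0 0 0 0 0; 0 0 0 0 0 0; 0 0 0 0 0 0; 0 0 0 0 0 0; 0 0 0 0 0 0"

```text
time: 30.35
tool_pos: [0.6213, 0.0286, 0.0215]
ee_rot: [3.141, -0.0, 1.407]
wrist_force: [0.8, -0.2, -0.1]
width: 0.0173
```

step_arm --increments "0 0 0 0 0 0; 0 0 0 0 0 0; 0 0 0 0 0 0; 0 0 0 0 0 0"

```text
time: 30.75
tool_pos: [0.6212, 0.0286, 0.0215]
ee_rot: [3.141, -0.0, 1.407]
wrist_force: [-0.3, 1.0, -0.1]
width: 0.0158
```

step_arm --increments "0 0 -1 0 0 0; 0 0 -3 0 0 0; 0 0 -4 0 0 0; 0 0 -4 0 0 0; 0 0 -3 0 0 0"

```text
time: 31.25
tool_pos: [0.6217, 0.0286, 0.1753]
ee_rot: [3.138, -0.001, 1.407]
wrist_force: [-0.4, 0.1, -1.3]
width: 0.0157
```

step_arm --increments "0 0 -1 0 0 0; 0 0 0 0 0 0; 0 0 0 0 0 0"

```text
time: 31.55
tool_pos: [0.6202, 0.0286, 0.1795]
ee_rot: [-3.138, 0.0, 1.407]
wrist_force: [0.0, 0.7, -1.8]
width: 0.016
```

```bash
python3 plan.py .4438 .0077 .18 79.8 3.5
```

```text
t31.55 pos [0.6202 0.0286 0.1795] rpy [-3.1384e+00  3.0000e-04  1.4068e+00] w 0.016 F [ 0.   0.7 -1.8] n 6
-0.82 -2.84 0 -0.001 0 0.002; -0.83 -2.84 -0 -0.001 0 0.002; -0.84 -2.84 -0 -0.001 0 0.002; -0.84 -2.84 -0 -0.001 0 0.002; -0.85 -2.84 -0 -0.001 0 0.002
-0.86 -2.83 -0.01 -0.001 0 0.002
```

step_arm --increments "-0.5 -1.5 0 0 0 0.003; -0.9 -3 0 0 0 0.003; -0.9 -3.2 0 0 0 0.003; -0.9 -3.2 0 0 0 0.003; -0.9 -3 0 0 0 0.002"

```text
time: 32.05
tool_pos: [0.4742, 0.0118, 0.1782]
ee_rot: [-3.136, 0.0, 1.393]
wrist_force: [-0.8, -0.3, 0.1]
width: 0.0159
```

step_arm --increments "-0.6 -2.1 0 0 0 0; -0.3 -1 0 0 0 0; 0 0 0 0 0 0; 0 0 0 0 0 0; 0 0 0 0 0 0"

```text
time: 32.55
tool_pos: [0.4458, 0.0084, 0.1809]
ee_rot: [-3.141, -0.0, 1.393]
wrist_force: [0.5, -0.2, -0.1]
width: 0.0158
```

step_arm --increments "0 0 0 0 0 0; 0 0 0 0 0 0"

```text
time: 32.75
tool_pos: [0.4456, 0.0084, 0.1813]
ee_rot: [-3.141, -0.0, 1.393]
wrist_force: [0.7, 0.4, -0.3]
width: 0.0159
```

```bash
python3 plan.py .4438 .0077 .148 79.8 2
```

```text
t32.75 pos [0.4456 0.0084 0.1813] rpy [-3.1412e+00 -1.0000e-04  1.3929e+00] w 0.0159 F [ 0.7  0.4 -0.3] n 2
-0.05 -0.08 1.66 -0 -0 0; -0.05 -0.08 1.66 -0 -0 0
```

step_arm --increments "-0.1 -0.2 0.6 0 0 0; 0 0 1 0 0 0; 0 0 0.9 0 0 0; 0 0 0.6 0 0 0; 0 0 0.2 0 0 0"

```text
time: 33.25
tool_pos: [0.4422, 0.0079, 0.147]
ee_rot: [-3.139, 0.0, 1.393]
wrist_force: [-0.3, 0.5, -0.7]
width: 0.0158
```

step_arm --increments "0 0 0 0 0 0; 0 0 0 0 0 0; 0 0 0 0 0 0; 0 0 0 0 0 0"

```text
time: 33.65
tool_pos: [0.4432, 0.0077, 0.1489]
ee_rot: [3.141, -0.0, 1.393]
wrist_force: [-0.8, 0.4, -0.8]
width: 0.0155
```

```bash
python3 plan.py .4438 .0077 .1325 79.8 2
```

```text
t33.65 pos [0.4432 0.0077 0.1489] rpy [ 3.1408e+00 -1.0000e-04  1.3928e+00] w 0.0155 F [-0.8  0.4 -0.8] n 1
0.01 0.06 1.64 0.001 -0 0
```

step_arm --increments "0 0.1 0.4 0 0 0; 0 0 0.4 0 0 0; 0 0 0.4 0 0 0; 0 0 0.2 0 0 0; 0 0 0.1 0 0 0"

```text
time: 34.15
tool_pos: [0.4436, 0.0076, 0.1329]
ee_rot: [-3.141, -0.0, 1.393]
wrist_force: [-0.3, 0.6, -1.2]
width: 0.0158
```

step_arm --increments "0 0 0 0 0 0; 0 0 0.1 0 0 0; 0 0 0 0 0 0; 0 0 0 0 0 0"

```text
time: 34.55
tool_pos: [0.444, 0.0076, 0.1326]
ee_rot: [3.141, -0.0, 1.393]
wrist_force: [-0.0, -0.1, -0.9]
width: 0.0157
```

step_arm --increments "0 0 0.1 0 0 0; 0 0 0 0 0 0; 0 0 0 0 0 0"

```text
time: 34.85
tool_pos: [0.4441, 0.0076, 0.1324]
ee_rot: [3.141, -0.0, 1.393]
wrist_force: [-2.5, 0.3, 5.3]
width: 0.0154
```

Contact comes at 0.1324, as predicted (0.1325). I release, rise and look.

step_arm --increments "0 0 0 0 0 0; 0 0 0 0 0 0; 0 0 0 0 0 0; 0 0 0 0 0 0; 0 0 0 0 0 0" --claw -1

```text
time: 35.35
tool_pos: [0.4439, 0.0076, 0.1312]
ee_rot: [-3.141, -0.0, 1.393]
wrist_force: [0.7, -0.2, 0.6]
width: 0.0524
```

step_arm --increments "0 0 0 0 0 0; 0 0 0 0 0 0; 0 0 -0.5 0 0 0; 0 0 -1.5 0 0 0; 0 0 -2.5 0 0 0"

```text
time: 35.85
tool_pos: [0.4428, 0.0077, 0.1756]
ee_rot: [-3.138, 0.0, 1.393]
wrist_force: [0.7, -0.1, -0.1]
width: 0.0917
```

step_arm --increments "0 0 -3 0 0 0; 0 0 -3 0 0 0; 0 0 -2 0 0 0; 0 0 -1 0 0 0; 0 0 0 0 0 0"

```text
time: 36.35
tool_pos: [0.4446, 0.0075, 0.2681]
ee_rot: [3.138, -0.0, 1.393]
wrist_force: [0.0, -0.3, -0.7]
width: 0.0943
```

step_arm --increments "-3 0 0 0 0 0; -4 0 0 0 0 0; -4 0 0 0 0 0; -2 0 0 0 0 0; 0 0 0 0 0 0"

```text
time: 36.85
tool_pos: [0.4198, -0.1221, 0.2645]
ee_rot: [-3.138, -0.0, 1.389]
wrist_force: [0.7, -0.8, 0.1]
width: 0.094
```

```bash
python3 - <<'E'
from h import *
a=snapshot("scene")[:,:,::-1][100:280,130:450];b=snapshot("top")[:,:,::-1][110:280,140:520]
o=get_obs();print(o["time"],o["tool_pos"],o["width"])
a=cv2.resize(a,(600,338),interpolation=cv2.INTER_CUBIC);b=cv2.resize(b,(600,262),interpolation=cv2.INTER_CUBIC)
cv2.imwrite("pics/end.png",np.vstack([a,b]))
E
```

```text
36.95 [ 0.42044261 -0.12007319  0.26511931] 0.09425748308013107
```

View pics/end.png

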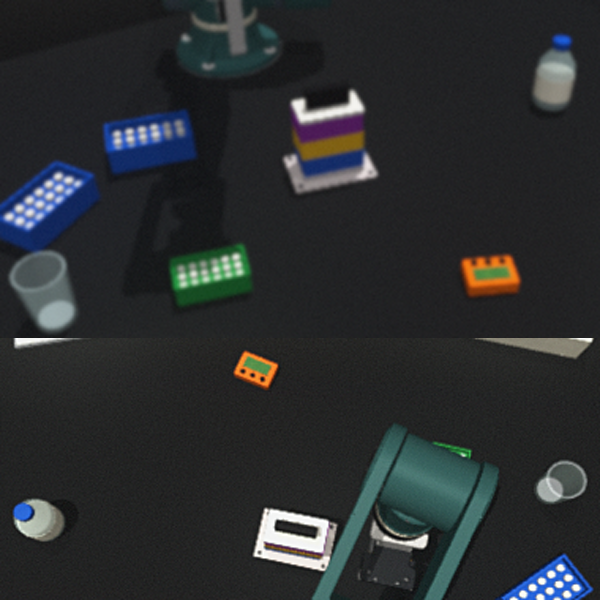

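The tower stands upright and square on the base (scene view, around (328,130)): blue, yellow, purple, then the white lid with its handle. Green, bottle, beaker and timer look unmoved, and the gripper is clear. I hand in.

```bash
python3 -c "
from bench import *
print(close_job())"
```

```text
the job is handed in; nothing more can be done
None
```

The tower is built on the base in the order asked: blue (the smallest of the three blue racks), yellow, purple, then the white lid. I handed it in at about 37 s of the 122 s allowed.

- **Seating:** each piece was lowered until it touched. Contact came at tool heights of 0.0195, 0.0525, 0.0885 and 0.1324 m, each within 0.1 mm of the height worked out for a fully seated piece. Wrist force readings while setting down stayed below about 12 N.
- **Final pictures:** the tower stands upright and square on the base, and the gripper is clear of it. The bottle, beaker, timer and green rack look unmoved. That check is by eye only, and the arm partly hid the green rack in the top view.
- **Disagreements:** the top camera put things 2–3 mm off in y from the wrist camera, so I used the wrist values. My first height check on yellow and purple failed because I matched the corners wrongly. Two wrist views then gave purple's top at 0.038–0.042 m against the stated 0.039 m. For yellow, a repeat with the wrist and top cameras gave 0.023 m, so I used the stated height there, and the grasp and seating came out right.

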